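# Set the height stop to a sample tappet and lock it

## Robot

A 7-joint arm with a two-finger parallel gripper is mounted at the origin on the work surface. World frame = base frame: x ahead of the robot, y to its left, z up, the work surface at z = 0. Lengths are in m, angles in rad, forces in N, time in s.
With the tool pointing down it reaches from about 0.4 to 0.875 m from the base axis. Payload 6.5 kg.
Tool frame: the origin (TCP) lies on the front face of the gripper's body, between the roots of the fingers; the fingertips stand 73 mm ahead of it and the grasp point (between the pads) lies 54 mm ahead of it; y points along the fingers, z is the direction in which the jaws open and shut, and the axes are right-handed (so a half turn about y gives the same grasp; the last joint's range is limited). The gripper opens to 85 mm and grips with 20 to 120 N. Pads are 22 mm wide; open, the fingers measure 114 mm over their backs; the gripper's body (76 mm by 85 mm) begins 54 mm behind the grasp point. The pads swing forward as they close: fully open they stand 13 mm farther back than shut.
Start: joints at [1.28, 0.536, -0.004, 1.538, 0.003, 1.067, -0.071], TCP at [0.145, -0.634, 0.304] pointing down, gripper open.
Joint ranges: [-2.7, 2.7], [-0.37, 2.16], [-1.27, 1.26], [0.24, 2.4], [-1.31, 4.45], [0.19, 1.91], [-2.76, 2.76]. Speed limits (rad/s): [2.39, 2.39, 3.14, 3.14, 3.14, 3.14, 3.14].

## Interface

Orientations are given as a rotation vector (axis times angle).
In Python, from plant import telemetry, imaging, ticket gives the robot as it stands. The module is installed in compiled form; this text tells all that it offers.
- The arm moves only by the tool play_rows, never from a script. Its argument "increments" is a list of rows, each an object of numbers: "rx", "ry", "rz": the turn, a rotation vector about the tool's x, y, z in rad; "x", "y", "z": the shift along the tool's x, y, z in cm; "jaw": the gripper's target within -1 to 1 (fully open at 1, half-way at 0, shut at -1). In form: [{"rx": .., "ry": .., "rz": .., "x": .., "y": .., "z": .., "jaw": ..}, ...]. A call has 1 to 12 rows; each row is the pose to reach, as a shift and turn from the pose measured when the call began, along the tool's axes at that moment; what a row does not reach only later rows make up. A row lasts 1/8 s, in which the tool goes at most 62.5 mm and 10.7 degrees, less where a joint would pass 70% of its speed; a pose out of reach is approached as far as the arm can. A call with a gripper value outside its range is refused whole. The fingers move at their own pace and stop on an object; "grip_force" is the grip in N (left out, the last holds). Time passes only in rows, so rows that repeat a pose let the fingers close. It gives the time, the measured TCP pose, the force and the opening at its end, in the units of the state.
- telemetry.get_obs(): the state, without advancing time (a new reading comes with each control period).
- imaging.grab_frame(name): name is "scene" or "top" or "wrist"; returns a dict with "image" (400x640x3 uint8, red, green, blue), "fx", "fy", "cx", "cy" (pixels), "R" (3x3) and "t" (3): a world point X has camera coordinates R X + t. Camera axes: x right, y down, z forward; pixel columns grow to the right and rows downward; lengths in m; the calibration is good to about 2 mm. The wrist camera is an equidistant fisheye: a pixel r from the principal point sees the ray r / f radians off the axis. A picture is of the moment at which its call begins. There is no depth.
- ticket.finish_job(): hands the job in, once; it reports no verdict.
The state is a dict: "clock": time; "joint_pos": joint angles; "qvel": joint speeds; "joint_torque": joint torques, N m; "ee_pos": TCP position; "tool_rot": TCP orientation; "wrist_force": force on the tool from outside, world axes, zero at the start; "wrist_torque": the same for the moment, N m; "width": opening from 0.0 (shut) to 1.0 (fully open).
Only numpy, scipy, OpenCV 4.12 (cv2) and the standard library are available. Lean on these libraries where they do the work, as an engineer would, in place of code of your own. Each camera call takes 0.05 s, during which the arm holds its last target. There are 200 camera calls.

## Task

Set the height stop on the bench stand to the brass sample tappet standing under it: lower the stop rod gently until its foot just rests on the sample, then swing the clamp lever down until the rod is locked firmly. Do not press hard on the sample or shift it, do not force the lever, and leave the other parts and tools on the bench where they are.

Things in the scene. Friction and masses are not known exactly. Their poses are not given: they have to be found in the camera images.
- stand: Fixed height-stop stand: olive-grey cast base plate, 130 mm (x) by 230 mm (y, from -70 to +160 mm) by 24 mm high, with a round steel anvil (68 mm across, top 30 mm above the bench) on which the sample stands and a 30 mm steel column at its +y end (110 mm from the origin), 215 mm high. Origin on the bench, on the axis of the stop rod; the z axis is vertical.
- head: Fixed olive-grey arm clamped to the stand's column at a height that differs from day to day, with the same axes as the stand. A round boss (42 mm across, 44 mm tall) at its -y end guides the vertical stop rod. Origin: on the rod's axis, at the underside of the boss.
- stop (a joint): How far the stop rod has been pushed down from its highest position, m (0 to 0.075). The rod slides down through the boss with a steady drag and stays where it is left: pushing it down takes about 3 N (drag 5.6 N less its weight of 2.6 N), lifting it about 8 N, while the clamp is slack.
- stop_top (a point): Centre of the flat top of the stop rod's head, 40 to 100 mm above the boss: a knurled steel collar 30 mm across and 10 mm tall with a black rubber thumb cap on it, 28 mm across and 8 mm tall, which gives about 0.25 mm under 10 N. The steel rod below it is 14 mm thick; the foot's face lies 152 mm straight below this point.
- stop_foot (a point): Centre of the flat underside of the stop rod's foot (18 mm across, 6 mm thick): the face that must rest on the sample.
- sample: The sample: brass tappet standing loose and upright on the anvil under the stop rod, within a few mm of its axis. Hexagon foot 34 mm across flats and 16 mm high, round neck 26 mm across up to 36 mm, and on top the flat 22 mm head of its adjusting screw, the face that the foot must touch. Overall height 43 to 57 mm, as its screw is set: not measured. About 0.2 kg. Origin: centre of its underside.
- lever (a joint): Angle of the clamp lever, rad: 0 = pointing 45 degrees up, growing as its ball is swung down (0.785 = level), end of travel at 1.45. It turns stiffly (3.5 to 5 N straight down on the ball) and stays where it is left. Slack up to about 0.6, then it squeezes the rod ever tighter; firmly locked when it takes 9 to 12 N down on the ball, at or near the end of travel.
- lever_ball (a point): Centre of the black ball (26 mm across) at the end of the clamp lever, 88 mm from the pivot. The lever is a 9 mm steel bar in the plane of the arm; its ball points to the -y side of the head, away from the column, and moves in the head's y-z plane.
- lever_pivot (a point): Axis of the clamp lever: a pin along the head's x axis, in the fork on the -y side of the boss, 38 mm from the rod's axis.
- pad: Small brass clamp pad in the fork between lever and rod, 12 mm across, mostly hidden; the lever drives it onto the rod. Nothing to handle.
- bush_a: Bystander: brass bush, 34 mm across, 30 mm tall, standing on the stand's base plate. Origin: centre of its underside.
- blank_b: Bystander: a plain brass blank, like the sample without a screw, 36 mm tall, standing on the bench beside the stand. Origin: centre of its underside.
- bush_b: Bystander: brass bush, 40 mm across, 22 mm tall, on the bench in front of the stand. Origin: centre of its underside.
- spanner: Bystander: steel spanner, 170 mm long, lying on the bench. Origin: centre of its underside.
- caliper: Bystander: steel caliper, about 190 mm long, lying on the bench. Origin: near the middle of its underside.
- oil_can: Bystander: grey oil bottle, 56 mm across, 130 mm tall, standing on the bench. Origin: centre of its underside.
There are look-alikes about, which are no part of the job. Leave any black look-alike of the sample alone.

How it is judged:
By the outcome, as a careful person would: the job done as asked, in the order asked, and still so for the second after the job is handed in, with the robot touching nothing.
It also fails if it takes over 48 s, if anything falls off the work surface, if the arm or the gripper's body presses on something with over 40 N, if the wrist force passes 120 N, or if a joint passes its speed limit or range.

## Working session

There is one attempt and no reset: what is moved stays moved. The work goes in short steps, Python scripts to look and compute and a tool call to move; the robot and the scene stay as the last step left them, time stands still between calls to the robot, and variables do not carry over. Pictures are saved under pics/ and viewed, about 8 in all and at most 12, crops included, and the job is handed in when it is done.

Besides the shell and the picture viewer there is one more tool, called after ">>>" as name(argument=value, ...), one argument or row to a line, values as JSON. play_rows: Moves the arm, as the interface text tells. Its arguments: {"type":"object","properties":{"increments":{"type":"array"},"grip_force":{"type":"number"}},"required":["increments"]}

```bash
mkdir -p pics
cat > h.py <<'E'
import numpy as np, cv2
from plant import telemetry, imaging, ticket
from scipy.spatial.transform import Rotation as Ro
def snap(n,f):
    d=imaging.grab_frame(n); cv2.imwrite(f'pics/{f}.png',d['image'][:,:,::-1]); np.savez(f'pics/{f}.npz',**d); return d
def proj(d,X):
    c=d['R']@np.array(X)+d['t']; return d['fx']*c[0]/c[2]+d['cx'], d['fy']*c[1]/c[2]+d['cy']
def ray(d,u,v):
    r=np.array([(u-d['cx'])/d['fx'],(v-d['cy'])/d['fy'],1.]); r=d['R'].T@r; return -d['R'].T@d['t'], r/np.linalg.norm(r)
E
python3 - <<'E'
from h import *
for n in('scene','top'):
    d=snap(n,n+'0'); print(n,d['fx'],d['cx'],d['cy'],(-d['R'].T@d['t']).round(3),d['R'].round(3).tolist())
o=telemetry.get_obs(); print({k:np.round(v,3) for k,v in o.items()}); print(Ro.from_rotvec(o['tool_rot']).as_matrix().round(3))
E
```

```text
scene 500.5868679834499 318.8428934474271 192.84368269466148 [ 1.21  -0.069  1.281] [[0.074, 0.997, 0.01], [0.839, -0.056, -0.542], [-0.539, 0.049, -0.841]]
top 391.86938046779886 316.66526486177384 197.30405189767768 [ 0.446 -0.004  1.235] [[0.029, -0.999, -0.019], [-0.997, -0.027, -0.07], [0.069, 0.021, -0.997]]
{'clock': np.float64(0.1), 'joint_pos': array([ 1.28 ,  0.537, -0.004,  1.539,  0.003,  1.067, -0.071]), 'qvel': array([ 0.   , -0.001, -0.   , -0.004, -0.002,  0.001,  0.   ]), 'joint_torque': array([ 2.0000e-03, -5.8457e+01,  1.0510e+00, -2.5978e+01,  1.3000e-02,
        5.0000e-03,  0.0000e+00]), 'ee_pos': array([ 0.145, -0.633,  0.303]), 'tool_rot': array([-0.238,  2.104, -2.101]), 'wrist_force': array([-0.678,  0.671,  0.017]), 'wrist_torque': array([-0.008,  0.052, -0.027]), 'width': np.float64(0.995)}
[[-0.975 -0.     0.223]
 [-0.223  0.002 -0.975]
 [ 0.    -1.    -0.002]]
```

View pics/scene0.png

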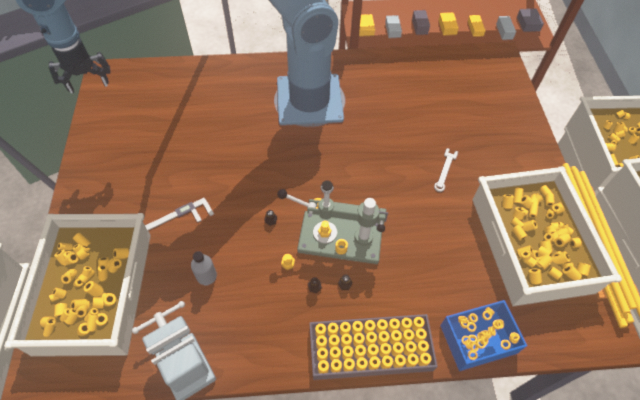

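View pics/top0.png

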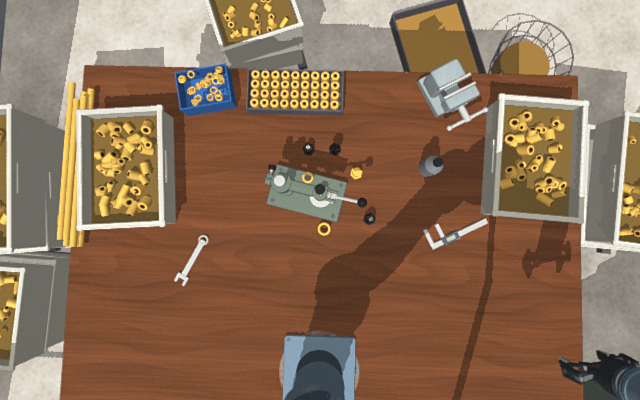

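Run:
```python
import cv2,numpy as np
a=cv2.imread('pics/scene0.png')[170:270,265:398]; b=cv2.imread('pics/top0.png')[155:240,255:388]
f=lambda i:cv2.resize(i,None,fx=6,fy=6,interpolation=cv2.INTER_CUBIC)
cv2.imwrite('pics/c1.png',f(a)[:600,:798]);cv2.imwrite('pics/c2.png',f(b)[:600,:798])
```

```text
(no output)
```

View pics/c1.png

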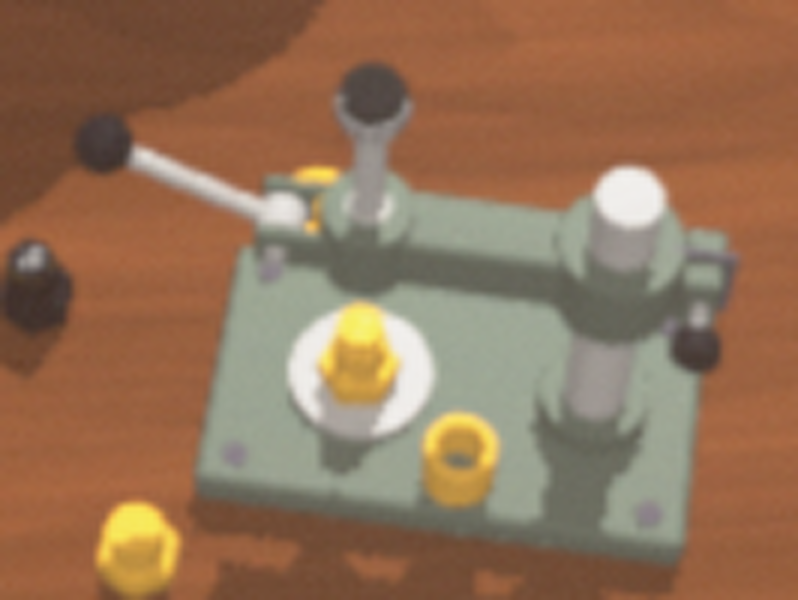

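View pics/c2.png

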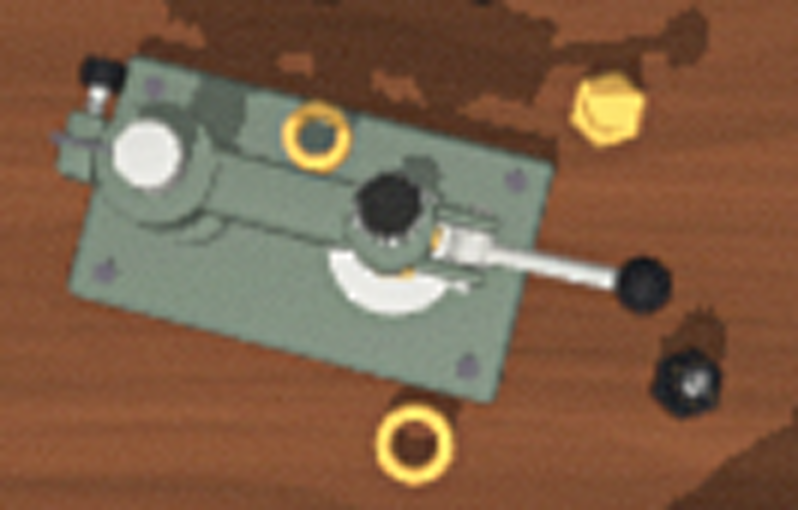

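Run:
```python
from h import *
s=dict(np.load('pics/scene0.npz'));t=dict(np.load('pics/top0.npz'))
def tri(a,b):
    p,r=ray(s,*a);q,w=ray(t,*b); k=np.linalg.lstsq(np.c_[r,-w],q-p,rcond=None)[0]
    A,B=p+r*k[0],q+w*k[1]; return (A+B)/2,np.linalg.norm(A-B)
def pl(d,uv,z):
    p,r=ray(d,*uv); return p+r*(z-p[2])/r[2]
cap,e=tri((327.2,185.5),(319.7,189.2));print('cap',cap,e)
ball,e=tri((282.2,193.8),(362.2,202.5));print('ball',ball,e)
col,e=tri((370,202.8),(279.5,180.5));print('col',col,e)
c3=lambda u,v:(u/6+265,v/6+170); c2=lambda u,v:(u/6+255,v/6+155)
an=pl(s,c3(361,372),.03);print('anvil',an)
print('sample top for z',[(z,pl(s,c3(361,322),z).round(4)) for z in(.075,.08,.085)])
# plate edge direction (top): corners at z=.024
P=[pl(t,c2(*u),.024) for u in((135,58),(553,163),(492,403),(70,293))]
for i in range(4):print('corner',P[i].round(4),np.linalg.norm(P[i]-P[i-1]).round(3))
ey=(P[0]-P[1]+P[3]-P[2])[:2];ey/=np.linalg.norm(ey);ex=np.array([ey[1],-ey[0]]);print('ey',ey)
c=np.mean(P,0)[:2]; print('origin from plate',c-ey*.045,'from col',pl(t,(279.5,180.5),.215)[:2]-ey*.11,pl(s,(370,202.8),.215)[:2]-ey*.11)
for z in(.2,.21,.22,.23,.24,.25):print('cap at z',z,pl(t,(319.7,189.2),z)[:2],pl(s,(327.2,185.5),z)[:2])
```

```text
cap [0.53478816 0.01081692 0.2603289 ] 0.0029049471244888114
ball [ 0.50843184 -0.10193656  0.19364647] 0.003195830573109425
col [0.55972841 0.11826333 0.20810801] 0.002924683982057521
anvil [0.53971818 0.01176023 0.03      ]
sample top for z [(0.075, array([0.5379, 0.011 , 0.075 ])), (0.08, array([0.5407, 0.0106, 0.08  ])), (0.085, array([0.5435, 0.0103, 0.085 ]))]
corner [0.6294 0.1464 0.024 ] 0.127
corner [ 0.5803 -0.072   0.024 ] 0.224
corner [ 0.4556 -0.0436  0.024 ] 0.128
corner [0.5061 0.1757 0.024 ] 0.225
ey [0.22206842 0.97503109]
origin from plate [0.53285415 0.00779272] from col [0.53440272 0.00873207] [0.53948374 0.01127676]
cap at z 0.2 [0.54012862 0.01019138] [0.49499846 0.01705889]
cap at z 0.21 [0.53922194 0.01005521] [0.5016115  0.01626443]
cap at z 0.22 [0.53831525 0.00991904] [0.50822453 0.01546997]
cap at z 0.23 [0.53740857 0.00978287] [0.51483757 0.01467551]
cap at z 0.24 [0.53650189 0.0096467 ] [0.52145061 0.01388105]
cap at z 0.25 [0.5355952  0.00951053] [0.52806364 0.01308659]
```

The top view shows the rod cap at about (320,189) and the lever ball at (362,202). The scene view shows the sample top at about (325,224). I'm moving above the cap with the jaws closed.

>>> play_rows(
  increments=[
    {"x":-13,"y":-5,"z":-13.5,"ry":-0.28,"jaw":-1},
    {"x":-26,"y":-8,"z":-27,"ry":-0.56,"jaw":-1},
    {"x":-52.5,"y":-8,"z":-54,"ry":-1.12,"jaw":-1},
    {"x":-52.5,"y":-8,"z":-54,"ry":-1.12,"jaw":-1},
    {"x":-52.5,"y":-8,"z":-54,"ry":-1.12,"jaw":-1},
    {"x":-52.5,"y":-8,"z":-54,"ry":-1.12,"jaw":-1},
    {"x":-52.5,"y":-8,"z":-54,"ry":-1.12,"jaw":-1},
    {"x":-52.5,"y":-8,"z":-54,"ry":-1.12,"jaw":-1},
    {"x":-52.5,"y":-8,"z":-54,"ry":-1.12,"jaw":-1},
    {"x":-52.5,"y":-8,"z":-54,"ry":-1.12,"jaw":-1},
    {"x":-52.5,"y":-8,"z":-54,"ry":-1.12,"jaw":-1},
    {"x":-52.5,"y":-8,"z":-54,"ry":-1.12,"jaw":-1},
  ],
)

```text
invalid input
```

>>> play_rows(
  increments=[
    {"jaw":-1},
  ],
)

```text
invalid input
```

Run:
```python
from h import *
o=telemetry.get_obs(); print({k:np.round(v,3) for k,v in o.items() if k in('clock','ee_pos','wrist_force','width')}); 
R=Ro.from_rotvec(o['tool_rot']).as_matrix(); print(R.round(3))
print('shift to axis cm',100*R.T@(np.array([.536,.010,.383])-o['ee_pos']))
```

```text
{'clock': np.float64(0.1), 'ee_pos': array([ 0.145, -0.633,  0.303]), 'wrist_force': array([-0.678,  0.671,  0.017]), 'width': np.float64(0.995)}
[[-0.975 -0.     0.223]
 [-0.223  0.002 -0.975]
 [ 0.    -1.    -0.002]]
shift to axis cm [-52.47873311  -7.91336412 -53.98808563]
```

>>> play_rows(
  increments=[
    {"rx":0,"ry":0,"rz":0,"x":0,"y":-2,"z":0,"jaw":-1},
  ],
)

```text
clock: 0.22
ee_pos: [0.1445, -0.6321, 0.3212]
tool_rot: [-0.239, 2.109, -2.096]
wrist_force: [0.5, 0.3, 0.0]
width: 0.813
```

All fields are required.

>>> play_rows(
  increments=[
    {"rx":0,"ry":-0.28,"rz":0,"x":-13,"y":-5,"z":-13.5,"jaw":-1},
    {"rx":0,"ry":-0.56,"rz":0,"x":-26,"y":-6,"z":-27,"jaw":-1},
    {"rx":0,"ry":-1.12,"rz":0,"x":-52.5,"y":-6,"z":-54,"jaw":-1},
    {"rx":0,"ry":-1.12,"rz":0,"x":-52.5,"y":-6,"z":-54,"jaw":-1},
    {"rx":0,"ry":-1.12,"rz":0,"x":-52.5,"y":-6,"z":-54,"jaw":-1},
    {"rx":0,"ry":-1.12,"rz":0,"x":-52.5,"y":-6,"z":-54,"jaw":-1},
    {"rx":0,"ry":-1.12,"rz":0,"x":-52.5,"y":-6,"z":-54,"jaw":-1},
    {"rx":0,"ry":-1.12,"rz":0,"x":-52.5,"y":-6,"z":-54,"jaw":-1},
    {"rx":0,"ry":-1.12,"rz":0,"x":-52.5,"y":-6,"z":-54,"jaw":-1},
    {"rx":0,"ry":-1.12,"rz":0,"x":-52.5,"y":-6,"z":-54,"jaw":-1},
    {"rx":0,"ry":-1.12,"rz":0,"x":-52.5,"y":-6,"z":-54,"jaw":-1},
    {"rx":0,"ry":-1.12,"rz":0,"x":-52.5,"y":-6,"z":-54,"jaw":-1},
  ],
)

```text
clock: 1.72
ee_pos: [0.5327, 0.0062, 0.3838]
tool_rot: [-1.091, 1.379, -1.369]
wrist_force: [0.0, -0.7, -0.4]
width: -0.001
```

```bash
cat > st.py <<'E'
from h import *
import sys
o=telemetry.get_obs(); print({k:np.round(v,4).tolist() for k,v in o.items() if k in('clock','ee_pos','wrist_force','width','joint_pos')}); 
R=Ro.from_rotvec(o['tool_rot']).as_matrix(); print(R.round(3).tolist())
g=np.array([float(a) for a in sys.argv[1:4]])
print('shift cm',(100*R.T@(g-o['ee_pos'])).round(2))
ey=np.array([.222,.975,0]);ex=np.array([.975,-.222,0]);T=np.c_[ex,[0,0,-1],-ey]
for s in(1,-1):
    W=np.c_[s*-ey,[0,0,-1.],s*ex]; 
    if np.linalg.det(W)<0: W[:,0]*=-1
    print('turn to x along stand y',Ro.from_matrix(R.T@W).as_rotvec().round(3))
E
python3 st.py .536 .010 .36
```

```text
{'clock': 1.725, 'joint_pos': [0.4125, 0.3189, -0.6285, 1.7256, 0.1958, 1.163, -0.4968], 'ee_pos': [0.5327, 0.0062, 0.3838], 'wrist_force': [0.0138, -0.6517, -0.3825], 'width': -0.0008}
[[-0.225, -0.002, 0.974], [-0.974, 0.006, -0.225], [-0.005, -1.0, -0.003]]
shift cm [-0.43  2.38  0.24]
turn to x along stand y [ 0.003 -0.003 -0.005]
turn to x along stand y [0.008 3.139 0.005]
```

>>> play_rows(
  increments=[
    {"rx":0,"ry":0,"rz":0,"x":-0.4,"y":1.5,"z":0.2,"jaw":-1},
    {"rx":0,"ry":0,"rz":0,"x":-0.4,"y":2.0,"z":0.2,"jaw":-1},
    {"rx":0,"ry":0,"rz":0,"x":-0.4,"y":2.0,"z":0.2,"jaw":-1},
  ],
)

```text
clock: 2.1
ee_pos: [0.5348, 0.0079, 0.3631]
tool_rot: [-1.092, 1.381, -1.371]
wrist_force: [0.1, 0.1, -0.0]
width: 0.0
```

```bash
python3 st.py .536 .010 .335
python3 - <<'E'
from h import *
a=snap('scene','s1')['image'];w=snap('wrist','w1')['image']
o=telemetry.get_obs(); d=dict(np.load('pics/s1.npz')); R=Ro.from_rotvec(o['tool_rot']).as_matrix()
print('tip px',proj(d,o['ee_pos']+R[:,1]*.073))
A=cv2.resize(a[150:270,260:400],None,fx=2.857,fy=2.857,interpolation=cv2.INTER_CUBIC)[:340]
B=cv2.resize(w,(400,250))
c=np.zeros((590,400,3),np.uint8);c[:A.shape[0],:400]=A[:340,:400];c[340:]=B
cv2.imwrite('pics/c3.png',c[:,:,::-1])
E
```

```text
{'clock': 2.1, 'joint_pos': [0.4002, 0.3432, -0.6224, 1.7467, 0.2135, 1.1243, -0.5168], 'ee_pos': [0.5348, 0.0079, 0.3631], 'wrist_force': [0.0972, 0.0642, -0.0007], 'width': 0.0003}
[[-0.227, -0.004, 0.974], [-0.974, 0.004, -0.227], [-0.003, -1.0, -0.005]]
shift cm [-0.22  2.81  0.09]
turn to x along stand y [ 0.005 -0.005 -0.003]
turn to x along stand y [0.005 3.137 0.007]
tip px (np.float64(325.9623963999642), np.float64(178.57324104856997))
```

View pics/c3.png

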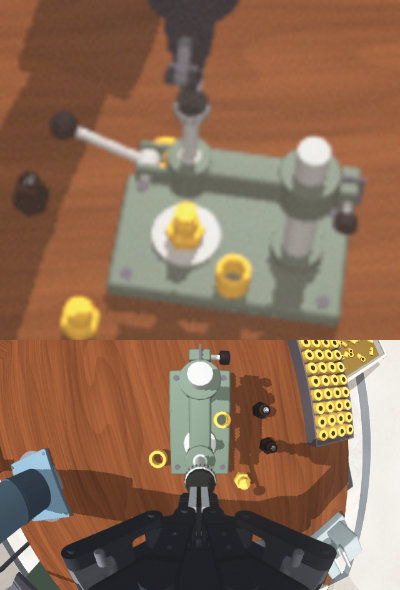

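>>> play_rows(
  increments=[
    {"rx":0,"ry":0,"rz":0,"x":-0.2,"y":0.6,"z":0.1,"jaw":-1},
    {"rx":0,"ry":0,"rz":0,"x":-0.2,"y":1.1,"z":0.1,"jaw":-1},
    {"rx":0,"ry":0,"rz":0,"x":-0.2,"y":1.6,"z":0.1,"jaw":-1},
    {"rx":0,"ry":0,"rz":0,"x":-0.2,"y":1.9,"z":0.1,"jaw":-1},
    {"rx":0,"ry":0,"rz":0,"x":-0.2,"y":2.1,"z":0.1,"jaw":-1},
  ],
)

```text
clock: 2.82
ee_pos: [0.5366, 0.01, 0.3427]
tool_rot: [-1.091, 1.38, -1.371]
wrist_force: [-0.5, 0.5, 0.0]
width: 0.003
```

```bash
python3 st.py .536 .010 .335
python3 - <<'E'
from h import *
d=dict(np.load('pics/w1.npz'));print('cam',-d['R'].T@d['t'],d['R'][2])
E
```

```text
{'clock': 2.825, 'joint_pos': [0.3894, 0.3667, -0.6173, 1.7682, 0.2315, 1.0825, -0.5351], 'ee_pos': [0.5366, 0.01, 0.3427], 'wrist_force': [-0.46, 0.5389, 0.0286], 'width': 0.0033}
[[-0.227, -0.002, 0.974], [-0.974, 0.005, -0.227], [-0.004, -1.0, -0.003]]
shift cm [ 0.02  0.77 -0.05]
turn to x along stand y [ 0.003 -0.005 -0.004]
turn to x along stand y [0.006 3.137 0.005]
cam [0.55066124 0.07275382 0.43347847] [-0.06174742 -0.25028811 -0.96620035]
```

>>> play_rows(
  increments=[
    {"rx":0,"ry":0,"rz":0,"x":0,"y":0.15,"z":-0.05,"jaw":-1},
    {"rx":0,"ry":0,"rz":0,"x":0,"y":0.3,"z":-0.05,"jaw":-1},
    {"rx":0,"ry":0,"rz":0,"x":0,"y":0.45,"z":-0.05,"jaw":-1},
    {"rx":0,"ry":0,"rz":0,"x":0,"y":0.6,"z":-0.05,"jaw":-1},
    {"rx":0,"ry":0,"rz":0,"x":0,"y":0.75,"z":-0.05,"jaw":-1},
  ],
)

```text
clock: 3.45
ee_pos: [0.5364, 0.0101, 0.3354]
tool_rot: [-1.09, 1.379, -1.372]
wrist_force: [1.3, -0.3, 3.5]
width: -0.001
```

>>> play_rows(
  increments=[
    {"rx":0,"ry":0,"rz":0,"x":0,"y":0.2,"z":0,"jaw":-1},
    {"rx":0,"ry":0,"rz":0,"x":0,"y":0.4,"z":0,"jaw":-1},
    {"rx":0,"ry":0,"rz":0,"x":0,"y":0.6,"z":0,"jaw":-1},
    {"rx":0,"ry":0,"rz":0,"x":0,"y":0.8,"z":0,"jaw":-1},
    {"rx":0,"ry":0,"rz":0,"x":0,"y":1.0,"z":0,"jaw":-1},
    {"rx":0,"ry":0,"rz":0,"x":0,"y":1.2,"z":0,"jaw":-1},
    {"rx":0,"ry":0,"rz":0,"x":0,"y":1.4,"z":0,"jaw":-1},
    {"rx":0,"ry":0,"rz":0,"x":0,"y":1.55,"z":0,"jaw":-1},
    {"rx":0,"ry":0,"rz":0,"x":0,"y":1.7,"z":0,"jaw":-1},
    {"rx":0,"ry":0,"rz":0,"x":0,"y":1.8,"z":0,"jaw":-1},
  ],
)

```text
clock: 4.7
ee_pos: [0.5364, 0.0101, 0.3173]
tool_rot: [-1.09, 1.379, -1.372]
wrist_force: [2.0, -2.3, 2.6]
width: -0.001
```

Run:
```python
from h import *
o=telemetry.get_obs();print(o['ee_pos'],o['wrist_force'])
a=snap('scene','s2')['image']
A=cv2.resize(a[175:260,290:360],None,fx=7,fy=7,interpolation=cv2.INTER_CUBIC)
cv2.imwrite('pics/c4.png',A[:,:,::-1])
```

```text
[0.53643121 0.01009247 0.31728514] [ 2.01703667 -2.27272237  2.55948826]
```

View pics/c4.png

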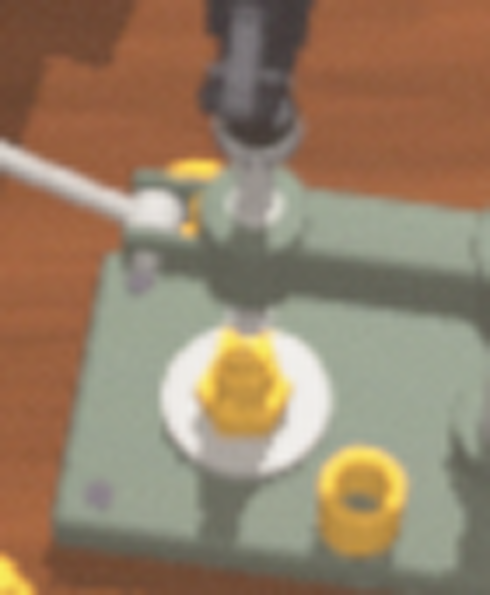

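>>> play_rows(
  increments=[
    {"rx":0,"ry":0,"rz":0,"x":0,"y":0.06,"z":0,"jaw":-1},
    {"rx":0,"ry":0,"rz":0,"x":0,"y":0.12,"z":0,"jaw":-1},
    {"rx":0,"ry":0,"rz":0,"x":0,"y":0.18,"z":0,"jaw":-1},
    {"rx":0,"ry":0,"rz":0,"x":0,"y":0.24,"z":0,"jaw":-1},
  ],
)

```text
clock: 5.25
ee_pos: [0.5364, 0.0102, 0.3147]
tool_rot: [-1.09, 1.379, -1.371]
wrist_force: [2.3, -1.6, 2.7]
width: 0.001
```

>>> play_rows(
  increments=[
    {"rx":0,"ry":0,"rz":0,"x":0,"y":0.04,"z":0,"jaw":-1},
    {"rx":0,"ry":0,"rz":0,"x":0,"y":0.08,"z":0,"jaw":-1},
    {"rx":0,"ry":0,"rz":0,"x":0,"y":0.12,"z":0,"jaw":-1},
  ],
)

```text
clock: 5.62
ee_pos: [0.5364, 0.0101, 0.3135]
tool_rot: [-1.09, 1.38, -1.372]
wrist_force: [2.0, -1.4, 2.7]
width: 0.002
```

>>> play_rows(
  increments=[
    {"rx":0,"ry":0,"rz":0,"x":0,"y":0.03,"z":0,"jaw":-1},
    {"rx":0,"ry":0,"rz":0,"x":0,"y":0.06,"z":0,"jaw":-1},
    {"rx":0,"ry":0,"rz":0,"x":0,"y":0.09,"z":0,"jaw":-1},
  ],
)

```text
clock: 6.0
ee_pos: [0.5364, 0.0102, 0.3126]
tool_rot: [-1.09, 1.379, -1.372]
wrist_force: [1.3, -1.7, 2.7]
width: 0.001
```

>>> play_rows(
  increments=[
    {"rx":0,"ry":0,"rz":0,"x":0,"y":0.03,"z":0,"jaw":-1},
    {"rx":0,"ry":0,"rz":0,"x":0,"y":0.06,"z":0,"jaw":-1},
    {"rx":0,"ry":0,"rz":0,"x":0,"y":0.09,"z":0,"jaw":-1},
  ],
)

```text
clock: 6.38
ee_pos: [0.5363, 0.0102, 0.3117]
tool_rot: [-1.09, 1.38, -1.372]
wrist_force: [2.9, -0.6, 3.3]
width: 0.002
```

>>> play_rows(
  increments=[
    {"rx":0,"ry":0,"rz":0,"x":0,"y":0.03,"z":0,"jaw":-1},
    {"rx":0,"ry":0,"rz":0,"x":0,"y":0.06,"z":0,"jaw":-1},
    {"rx":0,"ry":0,"rz":0,"x":0,"y":0.09,"z":0,"jaw":-1},
  ],
)

```text
clock: 6.75
ee_pos: [0.5364, 0.0101, 0.3107]
tool_rot: [-1.09, 1.38, -1.372]
wrist_force: [2.4, -2.4, 3.3]
width: 0.002
```

>>> play_rows(
  increments=[
    {"rx":0,"ry":0,"rz":0,"x":0,"y":0.03,"z":0,"jaw":-1},
    {"rx":0,"ry":0,"rz":0,"x":0,"y":0.06,"z":0,"jaw":-1},
    {"rx":0,"ry":0,"rz":0,"x":0,"y":0.09,"z":0,"jaw":-1},
  ],
)

```text
clock: 7.12
ee_pos: [0.5364, 0.0102, 0.3098]
tool_rot: [-1.09, 1.38, -1.372]
wrist_force: [1.1, -1.8, 3.0]
width: -0.003
```

>>> play_rows(
  increments=[
    {"rx":0,"ry":0,"rz":0,"x":0,"y":0.03,"z":0,"jaw":-1},
    {"rx":0,"ry":0,"rz":0,"x":0,"y":0.06,"z":0,"jaw":-1},
    {"rx":0,"ry":0,"rz":0,"x":0,"y":0.09,"z":0,"jaw":-1},
  ],
)

```text
clock: 7.5
ee_pos: [0.5364, 0.0102, 0.3089]
tool_rot: [-1.09, 1.38, -1.372]
wrist_force: [1.7, -1.0, 3.4]
width: -0.001
```

>>> play_rows(
  increments=[
    {"rx":0,"ry":0,"rz":0,"x":0,"y":0.03,"z":0,"jaw":-1},
    {"rx":0,"ry":0,"rz":0,"x":0,"y":0.06,"z":0,"jaw":-1},
    {"rx":0,"ry":0,"rz":0,"x":0,"y":0.09,"z":0,"jaw":-1},
  ],
)

```text
clock: 7.88
ee_pos: [0.5364, 0.0102, 0.308]
tool_rot: [-1.09, 1.38, -1.372]
wrist_force: [2.3, -1.7, 2.3]
width: -0.001
```

>>> play_rows(
  increments=[
    {"rx":0,"ry":0,"rz":0,"x":0,"y":0.03,"z":0,"jaw":-1},
    {"rx":0,"ry":0,"rz":0,"x":0,"y":0.06,"z":0,"jaw":-1},
    {"rx":0,"ry":0,"rz":0,"x":0,"y":0.09,"z":0,"jaw":-1},
  ],
)

```text
clock: 8.25
ee_pos: [0.5364, 0.0101, 0.3071]
tool_rot: [-1.09, 1.379, -1.372]
wrist_force: [1.1, -2.0, 2.1]
width: -0.003
```

>>> play_rows(
  increments=[
    {"rx":0,"ry":0,"rz":0,"x":0,"y":0.03,"z":0,"jaw":-1},
    {"rx":0,"ry":0,"rz":0,"x":0,"y":0.06,"z":0,"jaw":-1},
    {"rx":0,"ry":0,"rz":0,"x":0,"y":0.09,"z":0,"jaw":-1},
  ],
)

```text
clock: 8.62
ee_pos: [0.5364, 0.0102, 0.3062]
tool_rot: [-1.09, 1.379, -1.372]
wrist_force: [2.0, -0.8, 2.1]
width: 0.0
```

>>> play_rows(
  increments=[
    {"rx":0,"ry":0,"rz":0,"x":0,"y":0.03,"z":0,"jaw":-1},
    {"rx":0,"ry":0,"rz":0,"x":0,"y":0.06,"z":0,"jaw":-1},
    {"rx":0,"ry":0,"rz":0,"x":0,"y":0.09,"z":0,"jaw":-1},
  ],
)

```text
clock: 9.0
ee_pos: [0.5364, 0.0102, 0.3052]
tool_rot: [-1.09, 1.379, -1.372]
wrist_force: [1.9, -1.6, 2.8]
width: 0.001
```

>>> play_rows(
  increments=[
    {"rx":0,"ry":0,"rz":0,"x":0,"y":0.03,"z":0,"jaw":-1},
    {"rx":0,"ry":0,"rz":0,"x":0,"y":0.06,"z":0,"jaw":-1},
    {"rx":0,"ry":0,"rz":0,"x":0,"y":0.09,"z":0,"jaw":-1},
  ],
)

```text
clock: 9.38
ee_pos: [0.5363, 0.0102, 0.3043]
tool_rot: [-1.09, 1.379, -1.372]
wrist_force: [2.1, -2.3, 2.0]
width: -0.001
```

>>> play_rows(
  increments=[
    {"rx":0,"ry":0,"rz":0,"x":0,"y":0.03,"z":0,"jaw":-1},
    {"rx":0,"ry":0,"rz":0,"x":0,"y":0.06,"z":0,"jaw":-1},
    {"rx":0,"ry":0,"rz":0,"x":0,"y":0.09,"z":0,"jaw":-1},
  ],
)

```text
clock: 9.75
ee_pos: [0.5364, 0.0101, 0.3034]
tool_rot: [-1.09, 1.38, -1.372]
wrist_force: [0.6, -0.7, 3.7]
width: 0.004
```

>>> play_rows(
  increments=[
    {"rx":0,"ry":0,"rz":0,"x":0,"y":0.03,"z":0,"jaw":-1},
    {"rx":0,"ry":0,"rz":0,"x":0,"y":0.06,"z":0,"jaw":-1},
    {"rx":0,"ry":0,"rz":0,"x":0,"y":0.09,"z":0,"jaw":-1},
  ],
)

```text
clock: 10.12
ee_pos: [0.5364, 0.0101, 0.3026]
tool_rot: [-1.09, 1.379, -1.372]
wrist_force: [0.1, -1.4, 5.2]
width: -0.001
```

>>> play_rows(
  increments=[
    {"rx":0,"ry":0,"rz":0,"x":0,"y":0.02,"z":0,"jaw":-1},
    {"rx":0,"ry":0,"rz":0,"x":0,"y":0.02,"z":0,"jaw":-1},
  ],
)

```text
clock: 10.38
ee_pos: [0.5364, 0.0102, 0.3026]
tool_rot: [-1.09, 1.379, -1.372]
wrist_force: [1.2, -0.9, 5.5]
width: 0.002
```

>>> play_rows(
  increments=[
    {"rx":0,"ry":0,"rz":0,"x":0,"y":0.03,"z":0,"jaw":-1},
    {"rx":0,"ry":0,"rz":0,"x":0,"y":0.04,"z":0,"jaw":-1},
    {"rx":0,"ry":0,"rz":0,"x":0,"y":0.04,"z":0,"jaw":-1},
  ],
)

```text
clock: 10.75
ee_pos: [0.5364, 0.0102, 0.3026]
tool_rot: [-1.09, 1.379, -1.372]
wrist_force: [-0.3, -1.8, 6.5]
width: 0.002
```

>>> play_rows(
  increments=[
    {"rx":0,"ry":0,"rz":0,"x":0,"y":-1.5,"z":0,"jaw":-1},
    {"rx":0,"ry":0,"rz":0,"x":0,"y":-4,"z":0,"jaw":-1},
    {"rx":0,"ry":0.3,"rz":0,"x":5,"y":-4,"z":0,"jaw":-1},
    {"rx":0,"ry":0.6,"rz":0,"x":10,"y":-4,"z":0,"jaw":-1},
    {"rx":0,"ry":0.9,"rz":0,"x":12.1,"y":-3,"z":0,"jaw":-1},
    {"rx":0,"ry":1.2,"rz":0,"x":12.1,"y":-2,"z":0,"jaw":-1},
    {"rx":0,"ry":1.5,"rz":0,"x":12.1,"y":-1,"z":0,"jaw":-1},
    {"rx":0,"ry":1.57,"rz":0,"x":12.1,"y":0,"z":0,"jaw":-1},
    {"rx":0,"ry":1.57,"rz":0,"x":12.1,"y":0,"z":0,"jaw":-1},
    {"rx":0,"ry":1.57,"rz":0,"x":12.1,"y":0,"z":0,"jaw":-1},
  ],
)

```text
clock: 12.0
ee_pos: [0.5085, -0.1069, 0.3022]
tool_rot: [-0.172, -2.14, 2.129]
wrist_force: [-0.3, 0.0, -0.3]
width: -0.001
```

```bash
python3 st.py .509 -.108 .293
python3 - <<'E'
from h import *
a=snap('scene','s3')['image'];t=snap('top','t3')['image']
A=cv2.resize(a[175:260,270:360],None,fx=5,fy=5,interpolation=cv2.INTER_CUBIC)
cv2.imwrite('pics/c5.png',A[:,:,::-1])
E
```

```text
{'clock': 12.0, 'joint_pos': [0.3596, 0.3354, -0.2896, 1.8676, 0.1088, 0.9572, -1.7126], 'ee_pos': [0.5085, -0.1069, 0.3022], 'wrist_force': [-0.3325, 0.0433, -0.3308], 'width': -0.0013}
[[-0.987, -0.002, -0.163], [0.163, 0.005, -0.987], [0.003, -1.0, -0.005]]
shift cm [-0.07  0.92  0.1 ]
turn to x along stand y [ 6.000e-03 -1.511e+00 -1.000e-03]
turn to x along stand y [1.000e-03 1.631e+00 7.000e-03]
```

View pics/c5.png

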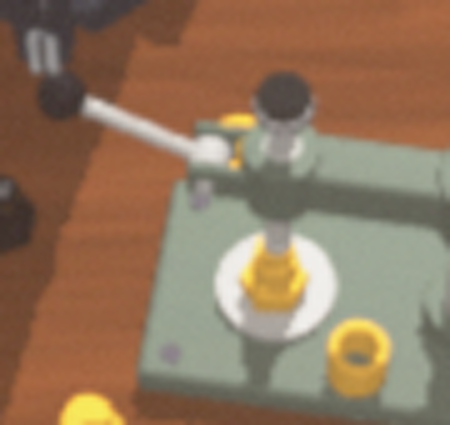

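>>> play_rows(
  increments=[
    {"rx":0,"ry":0,"rz":0,"x":0,"y":0.8,"z":0.1,"jaw":-1},
    {"rx":0,"ry":0,"rz":0,"x":0,"y":1.5,"z":0.1,"jaw":-1},
    {"rx":0,"ry":0,"rz":0,"x":0,"y":1.9,"z":0.1,"jaw":-1},
    {"rx":0,"ry":0,"rz":0,"x":0,"y":2.2,"z":0.1,"jaw":-1},
    {"rx":0,"ry":0,"rz":0,"x":0,"y":2.5,"z":0.2,"jaw":-1},
    {"rx":0,"ry":0,"rz":0,"x":0,"y":2.8,"z":0.3,"jaw":-1},
  ],
)

```text
clock: 12.85
ee_pos: [0.5077, -0.1122, 0.2747]
tool_rot: [-0.169, -2.139, 2.135]
wrist_force: [-2.4, -5.0, 5.2]
width: -0.004
```

>>> play_rows(
  increments=[
    {"rx":0,"ry":0,"rz":0,"x":0,"y":0.4,"z":0.2,"jaw":-1},
    {"rx":0,"ry":0,"rz":0,"x":0,"y":0.8,"z":0.35,"jaw":-1},
    {"rx":0,"ry":0,"rz":0,"x":0,"y":1.2,"z":0.5,"jaw":-1},
    {"rx":0,"ry":0,"rz":0,"x":0,"y":1.6,"z":0.6,"jaw":-1},
    {"rx":0,"ry":0,"rz":0,"x":0,"y":2.0,"z":0.7,"jaw":-1},
    {"rx":0,"ry":0,"rz":0,"x":0,"y":2.4,"z":0.75,"jaw":-1},
  ],
)

```text
clock: 13.6
ee_pos: [0.506, -0.121, 0.2503]
tool_rot: [-0.169, -2.136, 2.136]
wrist_force: [-3.3, -5.9, 4.5]
width: -0.0
```

Run:
```python
from h import *
a=snap('scene','s4')['image'];t=snap('top','t4')['image'];w=snap('wrist','w4')['image']
f=lambda i:cv2.resize(i,(400,300),interpolation=cv2.INTER_CUBIC)
c=np.vstack([np.hstack([f(a[170:245,270:370]),f(t[160:235,290:390])]),np.hstack([cv2.resize(w,(400,250)),cv2.resize(w[200:325,220:420],(400,250))])])
cv2.imwrite('pics/c6.png',c[:,:,::-1])
```

```text
(no output)
```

View pics/c6.png

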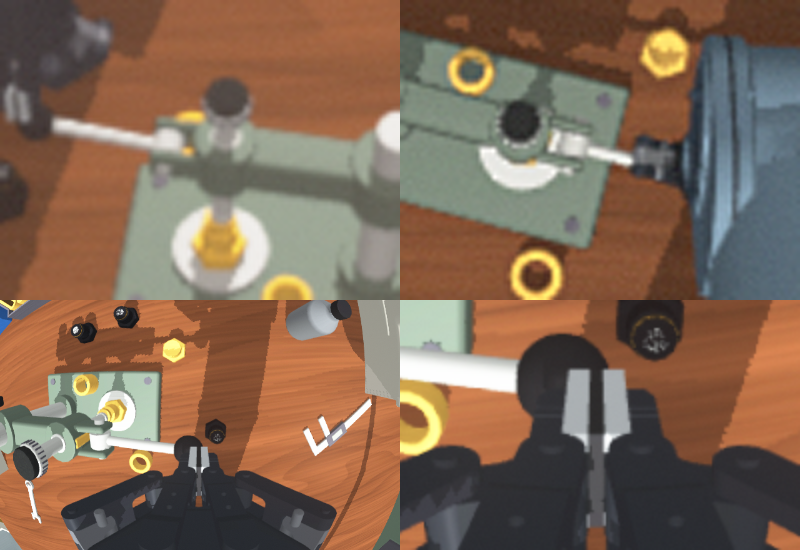

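Run:
```python
from h import *
d=dict(np.load('pics/w4.npz'));o=telemetry.get_obs();R=Ro.from_rotvec(o['tool_rot']).as_matrix()
print(o['ee_pos'],o['wrist_force'])
def wray(u,v):
    x,y=u-d['cx'],v-d['cy'];r=np.hypot(x,y);th=r/d['fx']
    return -d['R'].T@d['t'], d['R'].T@np.array([np.sin(th)*x/r,np.sin(th)*y/r,np.cos(th)])
for z in(.160,.166,.172):
    p,r=wray(301.5,240);X=p+r*(z-p[2])/r[2]; print(X.round(4),'tool cm',(100*R.T@(X-o['ee_pos'])).round(2),'from axis',np.linalg.norm(X[:2]-[.5364,.0101]))
for u,v in((289,240),(314,240),(301,260)):
    p,r=wray(u,v); print(u,(p+r*(.166-p[2])/r[2]).round(4))
```

```text
[ 0.50627561 -0.12034342  0.25022947] [-1.63300223 -3.36910979  2.32894842]
[ 0.5068 -0.1109  0.16  ] tool cm [ 0.07  9.02 -0.93] from axis 0.1245655685437836
[ 0.5092 -0.1116  0.166 ] tool cm [-0.18  8.42 -0.9 ] from axis 0.12473227031261243
[ 0.5117 -0.1124  0.172 ] tool cm [-0.43  7.82 -0.87] from axis 0.12495127622658941
289 [ 0.5103 -0.105   0.166 ]
314 [ 0.5082 -0.1183  0.166 ]
301 [ 0.4974 -0.1092  0.166 ]
```

>>> play_rows(
  increments=[
    {"rx":0,"ry":0,"rz":0,"x":0,"y":-0.6,"z":0.2,"jaw":-1},
    {"rx":0,"ry":0,"rz":0,"x":0,"y":-1.2,"z":0.2,"jaw":-1},
    {"rx":0,"ry":0,"rz":0,"x":-0.1,"y":-1.2,"z":-0.4,"jaw":-1},
    {"rx":0,"ry":0,"rz":0,"x":-0.2,"y":-1.2,"z":-0.7,"jaw":-1},
    {"rx":0,"ry":0,"rz":0,"x":-0.2,"y":-1.0,"z":-0.7,"jaw":-1},
    {"rx":0,"ry":0,"rz":0,"x":-0.2,"y":-0.7,"z":-0.7,"jaw":-1},
    {"rx":0,"ry":0,"rz":0,"x":-0.2,"y":-0.4,"z":-0.7,"jaw":-1},
    {"rx":0,"ry":0,"rz":0,"x":-0.2,"y":-0.2,"z":-0.7,"jaw":-1},
  ],
)

```text
clock: 14.75
ee_pos: [0.5092, -0.1139, 0.2519]
tool_rot: [-0.169, -2.137, 2.135]
wrist_force: [0.3, -0.3, -1.0]
width: 0.004
```

>>> play_rows(
  increments=[
    {"rx":0,"ry":0,"rz":0,"x":0,"y":0.3,"z":0,"jaw":-1},
    {"rx":0,"ry":0,"rz":0,"x":0,"y":0.6,"z":0,"jaw":-1},
    {"rx":0,"ry":0,"rz":0,"x":0,"y":0.9,"z":0,"jaw":-1},
  ],
)

```text
clock: 15.12
ee_pos: [0.5092, -0.1146, 0.2429]
tool_rot: [-0.17, -2.136, 2.135]
wrist_force: [-0.8, -3.8, 3.9]
width: -0.003
```

>>> play_rows(
  increments=[
    {"rx":0,"ry":0,"rz":0,"x":0,"y":0.4,"z":0.1,"jaw":-1},
    {"rx":0,"ry":0,"rz":0,"x":0,"y":0.8,"z":0.15,"jaw":-1},
    {"rx":0,"ry":0,"rz":0,"x":0,"y":1.2,"z":0.15,"jaw":-1},
    {"rx":0,"ry":0,"rz":0,"x":0,"y":1.6,"z":0.15,"jaw":-1},
    {"rx":0,"ry":0,"rz":0,"x":0,"y":2.0,"z":0.1,"jaw":-1},
  ],
)

```text
clock: 15.75
ee_pos: [0.5091, -0.1155, 0.2227]
tool_rot: [-0.17, -2.136, 2.135]
wrist_force: [-1.1, 0.2, 5.1]
width: 0.002
```

>>> play_rows(
  increments=[
    {"rx":0,"ry":0,"rz":0,"x":0,"y":0.4,"z":-0.05,"jaw":-1},
    {"rx":0,"ry":0,"rz":0,"x":0,"y":0.8,"z":-0.15,"jaw":-1},
    {"rx":0,"ry":0,"rz":0,"x":0,"y":1.2,"z":-0.3,"jaw":-1},
    {"rx":0,"ry":0,"rz":0,"x":0,"y":1.6,"z":-0.4,"jaw":-1},
    {"rx":0,"ry":0,"rz":0,"x":0,"y":2.0,"z":-0.55,"jaw":-1},
  ],
)

```text
clock: 16.38
ee_pos: [0.51, -0.1106, 0.2025]
tool_rot: [-0.171, -2.135, 2.136]
wrist_force: [0.7, -3.5, 5.2]
width: 0.004
```

>>> play_rows(
  increments=[
    {"rx":0,"ry":0,"rz":0,"x":0,"y":0.25,"z":-0.1,"jaw":-1},
    {"rx":0,"ry":0,"rz":0,"x":0,"y":0.5,"z":-0.2,"jaw":-1},
    {"rx":0,"ry":0,"rz":0,"x":0,"y":0.75,"z":-0.35,"jaw":-1},
    {"rx":0,"ry":0,"rz":0,"x":0,"y":1.0,"z":-0.5,"jaw":-1},
  ],
)

```text
clock: 16.88
ee_pos: [0.5109, -0.1057, 0.1924]
tool_rot: [-0.172, -2.135, 2.136]
wrist_force: [0.6, -5.1, 4.7]
width: 0.0
```

>>> play_rows(
  increments=[
    {"rx":0,"ry":0,"rz":0,"x":0,"y":0.2,"z":-0.05,"jaw":-1},
    {"rx":0,"ry":0,"rz":0,"x":0,"y":0.4,"z":-0.1,"jaw":-1},
    {"rx":0,"ry":0,"rz":0,"x":0,"y":0.5,"z":-0.15,"jaw":-1},
  ],
)

```text
clock: 17.25
ee_pos: [0.5114, -0.1034, 0.1875]
tool_rot: [-0.171, -2.137, 2.136]
wrist_force: [-0.1, -2.4, 5.3]
width: 0.002
```

>>> play_rows(
  increments=[
    {"rx":0,"ry":0,"rz":0,"x":0,"y":0.15,"z":-0.05,"jaw":-1},
    {"rx":0,"ry":0,"rz":0,"x":0,"y":0.3,"z":-0.1,"jaw":-1},
    {"rx":0,"ry":0,"rz":0,"x":0,"y":0.4,"z":-0.15,"jaw":-1},
  ],
)

```text
clock: 17.62
ee_pos: [0.512, -0.1027, 0.1857]
tool_rot: [-0.173, -2.135, 2.137]
wrist_force: [-9.9, -6.1, 35.5]
width: -0.001
```

>>> play_rows(
  increments=[
    {"rx":0,"ry":0,"rz":0,"x":0,"y":-0.2,"z":0,"jaw":-1},
  ],
)

```text
clock: 17.75
ee_pos: [0.5117, -0.1024, 0.1881]
tool_rot: [-0.172, -2.135, 2.137]
wrist_force: [0.7, 0.7, 0.4]
width: -0.004
```

Run:
```python
from h import *
o=telemetry.get_obs();print(o['ee_pos'],o['wrist_force'],o['wrist_torque'])
a=snap('scene','s5')['image'];t=snap('top','t5')['image'];w=snap('wrist','w5')['image']
f=lambda i:cv2.resize(i,(400,300),interpolation=cv2.INTER_CUBIC)
c=np.vstack([np.hstack([f(a[170:245,270:370]),f(t[160:235,290:390])]),np.hstack([cv2.resize(w[100:400,0:480],(400,250)),cv2.resize(w[200:325,220:420],(400,250))])])
cv2.imwrite('pics/c7.png',c[:,:,::-1])
```

```text
[ 0.51169705 -0.1024382   0.18807289] [0.66731082 0.70409093 0.42278812] [0.03024777 0.01796745 0.00420895]
```

View pics/c7.png

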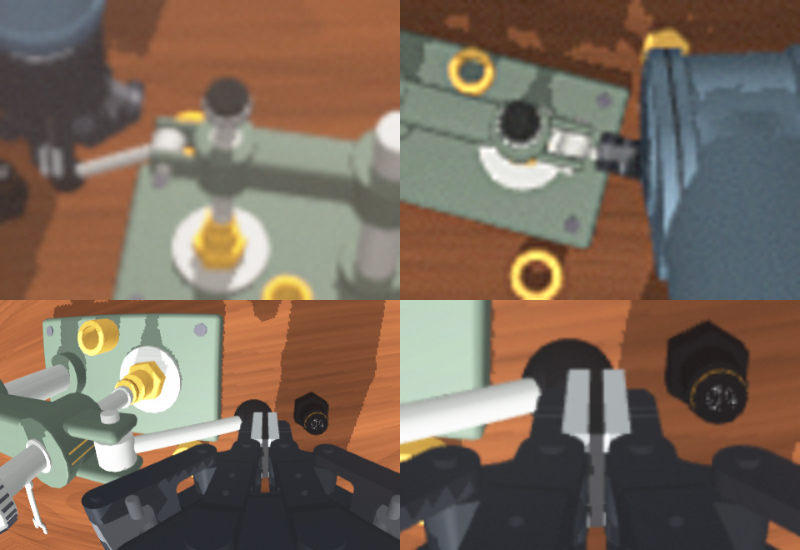

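Run:
```python
from h import *
A=np.array([.5364,.0101,0]);ey=np.array([.222,.975,0]);ex=np.array([.975,-.222,0])
for f,u,v in(('w4',301.5,240),('w5',304,242.5),('w5',141.6,264)):
    d=dict(np.load(f'pics/{f}.npz'))
    x,y=u-d['cx'],v-d['cy'];r=np.hypot(x,y);th=r/d['fx']
    p=-d['R'].T@d['t'];w=d['R'].T@np.array([np.sin(th)*x/r,np.sin(th)*y/r,np.cos(th)])
    k=((A-p)@ex)/(w@ex);X=p+k*w;print(f,'out',-(X-A)@ey,'z',X[2])
o=telemetry.get_obs();print('tip out',-(o['ee_pos']-A)@ey,(o['ee_pos']-A)@ex,o['ee_pos'][2]-.073)
```

```text
w4 out 0.12468658318768507 z 0.16471823560428633
w5 out 0.1060008579808377 z 0.10174266436732743
w5 out 0.03152526385356113 z 0.14369647382905937
tip out 0.11429298070959097 0.0009519315844230627 0.11441928233352162
```

>>> play_rows(
  increments=[
    {"rx":0,"ry":0,"rz":0,"x":0,"y":-2,"z":0.3,"jaw":-1},
    {"rx":0,"ry":0,"rz":0,"x":0,"y":-4,"z":0.3,"jaw":-1},
    {"rx":0,"ry":-0.18,"rz":0,"x":0,"y":-4,"z":0.1,"jaw":-1},
    {"rx":0,"ry":-0.36,"rz":0,"x":0,"y":-4,"z":0.1,"jaw":-1},
    {"rx":0,"ry":-0.54,"rz":0,"x":0,"y":-4,"z":0.1,"jaw":-1},
    {"rx":0,"ry":-0.72,"rz":0,"x":0,"y":-4,"z":0.1,"jaw":-1},
    {"rx":0,"ry":-0.8,"rz":0,"x":0,"y":-3,"z":0.1,"jaw":-1},
    {"rx":0,"ry":-0.8,"rz":0,"x":0,"y":-2,"z":0.1,"jaw":-1},
    {"rx":0,"ry":-0.8,"rz":0,"x":0,"y":-1.2,"z":0.1,"jaw":-1},
    {"rx":0,"ry":-0.8,"rz":0,"x":0,"y":-0.6,"z":0.1,"jaw":-1},
    {"rx":0,"ry":-0.8,"rz":0,"x":0,"y":-0.4,"z":0.1,"jaw":-1},
    {"rx":0,"ry":-0.8,"rz":0,"x":0,"y":-0.2,"z":0.1,"jaw":-1},
  ],
)

```text
clock: 19.4
ee_pos: [0.5119, -0.1025, 0.1895]
tool_rot: [-0.614, 1.856, -1.855]
wrist_force: [-0.1, 0.4, -0.0]
width: -0.001
```

```bash
cat > lv.py <<'E'
from h import *
A=np.array([.5364,.0101,0]);ey=np.array([.222,.975,0]);ex=np.array([.975,-.222,0])
o=telemetry.get_obs();R=Ro.from_rotvec(o['tool_rot']).as_matrix()
print('tip out',-(o['ee_pos']-A)@ey,(o['ee_pos']-A)@ex,o['ee_pos'][2]-.073,o['wrist_force'].round(2),o['wrist_torque'].round(2),R.round(2).tolist())
E
python3 lv.py
```

```text
tip out 0.11522152557852265 0.001148854643939701 0.11645384810446226 [-0.08  0.35 -0.02] [0.03 0.   0.01] [[-0.8, -0.0, 0.6], [-0.6, 0.0, -0.8], [0.0, -1.0, -0.0]]
```

>>> play_rows(
  increments=[
    {"rx":0,"ry":0,"rz":0,"x":0,"y":0.1,"z":0,"jaw":-1},
    {"rx":0,"ry":0,"rz":0,"x":0,"y":0.2,"z":0,"jaw":-1},
    {"rx":0,"ry":0,"rz":0,"x":0,"y":0.25,"z":0,"jaw":-1},
  ],
)

```text
clock: 19.77
ee_pos: [0.5122, -0.1025, 0.1874]
tool_rot: [-0.613, 1.855, -1.855]
wrist_force: [-1.1, 0.8, 7.5]
width: -0.002
```

```bash
python3 lv.py
```

```text
tip out 0.11517887858568124 0.0014532469516700982 0.11442934413975377 [-1.14  0.77  7.48] [ 0.08  0.37 -0.04] [[-0.8, -0.0, 0.6], [-0.6, -0.0, -0.8], [0.0, -1.0, 0.0]]
```

>>> play_rows(
  increments=[
    {"rx":0,"ry":0,"rz":0,"x":0,"y":0.06,"z":0,"jaw":-1},
    {"rx":0,"ry":0,"rz":0,"x":-0.02,"y":0.1,"z":-0.02,"jaw":-1},
  ],
)

```text
clock: 20.02
ee_pos: [0.5123, -0.1024, 0.1872]
tool_rot: [-0.613, 1.855, -1.856]
wrist_force: [-2.9, -0.6, 10.8]
width: 0.004
```

```bash
python3 lv.py
```

```text
tip out 0.11505638044696567 0.0015072682614006485 0.11418387910076637 [-2.93 -0.64 10.79] [-0.06  0.8  -0.  ] [[-0.8, -0.0, 0.6], [-0.6, -0.0, -0.8], [0.0, -1.0, 0.0]]
```

>>> play_rows(
  increments=[
    {"rx":0,"ry":0,"rz":0,"x":0,"y":0.07,"z":0,"jaw":-1},
    {"rx":0,"ry":0,"rz":0,"x":0,"y":0.1,"z":0,"jaw":-1},
  ],
)

```text
clock: 20.27
ee_pos: [0.5124, -0.1025, 0.1871]
tool_rot: [-0.613, 1.854, -1.857]
wrist_force: [-4.6, -0.3, 12.6]
width: 0.002
```

```bash
python3 lv.py
```

```text
tip out 0.11508464106333764 0.001567555761376705 0.11413799250646257 [-4.6  -0.27 12.62] [0.21 0.9  0.13] [[-0.8, -0.0, 0.6], [-0.6, -0.0, -0.8], [0.0, -1.0, 0.0]]
```

>>> play_rows(
  increments=[
    {"rx":0,"ry":0,"rz":0,"x":0,"y":-1,"z":0,"jaw":-1},
    {"rx":0,"ry":0,"rz":0,"x":0,"y":-5,"z":0,"jaw":-1},
    {"rx":0,"ry":0,"rz":0,"x":0,"y":-10,"z":0,"jaw":-1},
    {"rx":0,"ry":0,"rz":0,"x":5,"y":-14,"z":4,"jaw":-1},
    {"rx":0,"ry":0,"rz":0,"x":10,"y":-14,"z":8,"jaw":-1},
    {"rx":0,"ry":0,"rz":0,"x":14,"y":-14,"z":12,"jaw":-1},
    {"rx":0,"ry":0,"rz":0,"x":14,"y":-14,"z":12,"jaw":-1},
    {"rx":0,"ry":0,"rz":0,"x":14,"y":-14,"z":12,"jaw":-1},
  ],
)

```text
clock: 21.28
ee_pos: [0.4714, -0.2819, 0.3275]
tool_rot: [-0.612, 1.855, -1.857]
wrist_force: [1.0, 0.5, -0.1]
width: -0.001
```

Run:
```python
from h import *
a=snap('scene','s6')['image'];t=snap('top','t6')['image']
f=lambda i:cv2.resize(i,(400,300),interpolation=cv2.INTER_CUBIC)
c=np.vstack([np.hstack([f(a[170:245,270:370]),f(t[160:235,290:390])]),np.hstack([f(a[140:290,200:400]),f(t[130:280,240:440])])])
cv2.imwrite('pics/c8.png',c[:,:,::-1])
```

```text
(no output)
```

View pics/c8.png

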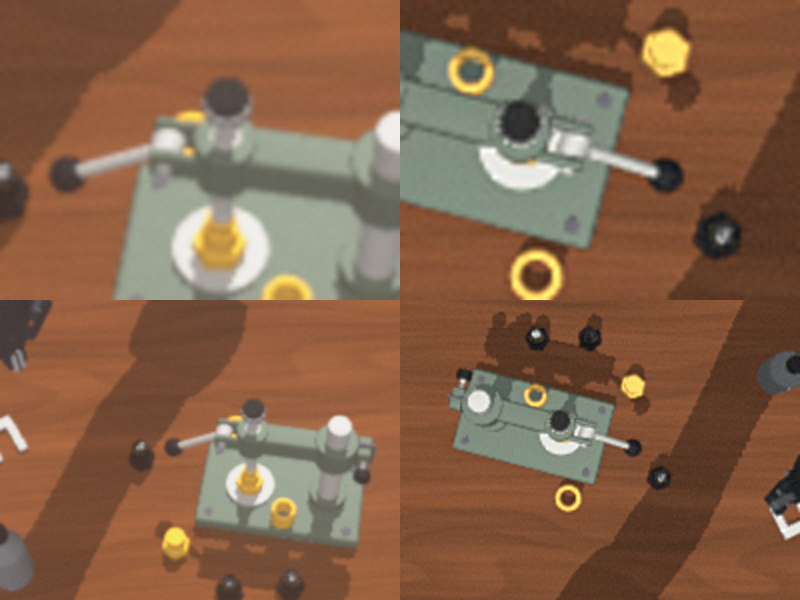

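Run:
```python
from h import *
s=dict(np.load('pics/s6.npz'));t=dict(np.load('pics/t6.npz'))
A=np.array([.5364,.0101,0]);ey=np.array([.222,.975,0])
def tri(a,b):
    p,r=ray(s,*a);q,w=ray(t,*b); k=np.linalg.lstsq(np.c_[r,-w],q-p,rcond=None)[0]
    return (p+r*k[0]+q+w*k[1])/2
for a,b in(((286.75,213.5),(356.5,203.75)),((282.2,193.8),(362.2,202.5))):
    X=tri(a,b);print(X,'out',-(X-A)@ey)
a,b=np.load('pics/s3.npz')['image'],s['image']
d=np.abs(a[195:245,310:345].astype(int)-b[195:245,310:345]).max(2);print('change near rod/sample s3->s6',d.mean(),d.max())
```

```text
[ 0.51019482 -0.09470321  0.09559289] out 0.10800067442997772
[ 0.50843184 -0.10193656  0.19364647] out 0.11544458054716832
change near rod/sample s3->s6 2.452 70
```

```bash
python3 -c "
from plant import ticket; print(ticket.finish_job())"
```

```text
the job is handed in; nothing more can be done
None
```

The rod's foot now rests on the brass sample and the clamp lever is locked. However, one lever push peaked at about 35 N, well above the gentle push asked for. I've handed the job in at about 21 s on the robot clock.

- **Stop rod:** I pushed it down by its thumb cap with closed fingertips, in steps of about 1 mm near the end. I stopped when the push rose from about 3 N to 6.5 N and the rod stopped moving, so roughly 3.5 N on the sample. The last pictures show the foot on the sample, which is upright and looks unmoved.
- **Lever:** I pushed the ball down to about 38° below level, which is the end of its travel. On a re-check, 12.6 N on the ball moved it less than 0.1 mm, so it is firmly locked. The two-camera position of the ball agrees with end of travel.
- **Off plan:**
    - My first push on the ball was about 9 mm too far out, so I repositioned and carried on.
    - The 35 N reading came in one 3/8 s call when the lever met its end stop. The steps just before it never reached the 9–12 N that signals locking. I backed off at once, turned the hand 45° and re-checked gently.
    - A finger link touching the fork during that push seems unlikely, but I can't rule it out.
- **Bystanders:** The parts visible around the stand look unmoved in the last pictures. I did not measure them.

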